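Load the spin table and rack the spare trim weights by size

TASK

Get the balancing job ready: stand the largest trim weight centred in the ring on the spin table, without turning the table, and line the other three up in order of size, each centred in its own ring on the rack, the biggest of them next to the stop and the smallest at the far end. Keep every weight upright and leave the tape roll and the jar where they are.

Things in the scene. Friction and masses are not known exactly. Their poses are not given: they have to be found in the camera images.
- weight_a: The smallest of four trim weights: a loose upright plain cylinder of bare turned aluminium, 24 mm in diameter and 36 mm tall, with a thin dark groove 10 mm below its top (the sides are straight, to be gripped anywhere). Starts standing on the table. Origin: centre of its underside; z up along its axis.
- weight_b: The second smallest of four trim weights: a loose upright plain cylinder of bare turned aluminium, 32 mm in diameter and 50 mm tall, with a thin dark groove 10 mm below its top (the sides are straight, to be gripped anywhere). Starts standing on the table. Origin: centre of its underside; z up along its axis.
- weight_c: The second largest of four trim weights: a loose upright plain cylinder of bare turned aluminium, 40 mm in diameter and 64 mm tall, with a thin dark groove 10 mm below its top (the sides are straight, to be gripped anywhere). Starts standing on the table. Origin: centre of its underside; z up along its axis.
- weight_d: The largest of four trim weights: a loose upright plain cylinder of bare turned aluminium, 48 mm in diameter and 78 mm tall, with a thin dark groove 10 mm below its top (the sides are straight, to be gripped anywhere). Starts standing on the table. Origin: centre of its underside; z up along its axis.
- spot (a point): Centre of the white ring (62 mm outside) on the top face of the spin table's disc. The disc is black, level, 180 mm in diameter, its top about 35 mm above the table; it turns freely about its vertical centre axis at the lightest sideways touch. This point lies on the top surface, 52 mm from the disc's centre; its x axis points straight outward, away from the disc's centre (so the centre is at -52 mm along x), z up.
- mark_1: White ring (56 mm outside, printed flat) on the fixed grey rack board, nearest the stop. The three rings lie in a straight row 75 mm apart. The board is 242 x 76 mm, 10 mm thick, and has at one end an upright bright aluminium stop (60 mm wide, 14 mm thick, its top 36 mm above the table), whose middle is 44 mm beyond the end ring. Origin: ring centre on the board's top surface, 10 mm above the table; x axis along the row towards the stop, z up.
- mark_2: White ring (56 mm outside, printed flat) on the fixed grey rack board, the middle one. The three rings lie in a straight row 75 mm apart. The board is 242 x 76 mm, 10 mm thick, and has at one end an upright bright aluminium stop (60 mm wide, 14 mm thick, its top 36 mm above the table), whose middle is 44 mm beyond the end ring. Origin: ring centre on the board's top surface, 10 mm above the table; x axis along the row towards the stop, z up.
- mark_3: White ring (56 mm outside, printed flat) on the fixed grey rack board, farthest from the stop. The three rings lie in a straight row 75 mm apart. The board is 242 x 76 mm, 10 mm thick, and has at one end an upright bright aluminium stop (60 mm wide, 14 mm thick, its top 36 mm above the table), whose middle is 44 mm beyond the end ring. Origin: ring centre on the board's top surface, 10 mm above the table; x axis along the row towards the stop, z up.
- tape_roll: Bystander: loose roll of amber tape lying flat, 90 mm outside diameter, 19 mm high, on the far part of the table. Origin: centre of its underside.
- cap_jar: Bystander: loose small closed grey jar with black lid, 60 mm in diameter, 75 mm tall, standing on the far part of the table. Origin: centre of its underside.

How it is judged:
At the end, for the whole second after the job is handed in: Largest weight in the spin table ring (ring moved under 15 mm), the others on the rack in falling size from the stop; each centred within 12 mm, flat within 4 mm, upright within 0.1 rad, at rest (under 20 mm/s); tape roll and jar moved under 20 mm (horizontal distance between weight_d and spot below 0.012 m and z of weight_d in the frame of spot between -0.004 and 0.004 m and angle between each of weight_d, weight_c, weight_b, weight_a's own z axis and vertical below 0.1 rad and linear speed of each of weight_d, weight_c, weight_b, weight_a below 0.02 m/s and horizontal distance between weight_c and mark_1 below 0.012 m and z of weight_c in the frame of mark_1 between -0.004 and 0.004 m and horizontal distance between weight_b and mark_2 below 0.012 m and z of weight_b in the frame of mark_2 between -0.004 and 0.004 m and horizontal distance between weight_a and mark_3 below 0.012 m and z of weight_a in the frame of mark_3 between -0.004 and 0.004 m and distance of spot from where it was at the start of the episode below 0.015 m and distance of each of tape_roll, cap_jar from where it was at the start of the episode below 0.02 m); the robot touches nothing.
It fails at once if a trim weight was tipped over (angle between any of weight_a, weight_b, weight_c, weight_d's own z axis and vertical above 0.6 rad).
It fails at once if the spin table was turned away from its setting (ring moved over 15 mm) (distance of spot from where it was at the start of the episode above 0.015 m).
It fails at once if the tape roll or the jar was pushed out of its place (over 20 mm) (distance of any of tape_roll, cap_jar from where it was at the start of the episode above 0.02 m).
It also fails if it takes over 115 s, if anything falls off the work surface, if the arm or the gripper's body presses on something with over 40 N, if the wrist force passes 120 N, or if a joint passes its speed limit or range.

ROBOT

A 6-joint arm with a two-finger parallel gripper is mounted at the origin on the work surface. World frame = base frame: x ahead of the robot, y to its left, z up, the work surface at z = 0. Lengths are in m, angles in rad, forces in N, time in s.
With the tool pointing down it reaches from about 0.275 to 1 m from the base axis. Payload 8.4 kg.
Tool frame: the origin (TCP) lies on the centre line of the jaws, within the pads' length; the fingertips stand 25 mm ahead of it and the grasp point (between the pads) lies 6 mm ahead of it; z points along the fingers, y is the line along which they close (so a half turn about z gives the same grasp; the last joint's range is limited). The gripper opens to 85 mm and grips with 20 to 120 N. Pads are 22 mm wide; open, the fingers measure 114 mm over their backs; the gripper's body (76 mm by 85 mm) begins 54 mm behind the grasp point. The pads swing forward as they close: fully open they stand 13 mm farther back than shut.
Start: joints at [1.269, 0.353, 1.633, -0, 1.155, -0.002], TCP at [0.185, 0.597, 0.256] pointing down, gripper open.
Joint ranges: [-2.63, 2.63], [-0.92, 2.1], [0.06, 2.66], [-1.3, 4.44], [0, 2.69], [-3.02, 3.02]. Speed limits (rad/s): [2.22, 2.22, 2.79, 3.14, 3.14, 3.14].

INTERFACE

Orientations are given as a unit quaternion [x, y, z, w].
In Python, from rig import robot gives the robot as it stands. The module is installed in compiled form; this text tells all that it offers.
- The arm moves only by the tool carry_out, never from a script. Its argument "commands" is a list of rows, each an object of numbers: "dx", "dy", "dz": the shift along the tool's x, y, z in m; "spin": the turn about the tool's z in degrees. In form: [{"dx": .., "dy": .., "dz": .., "spin": ..}, ...]. A call has 1 to 8 rows; each row is the pose to reach, as a shift and turn from the pose commanded when the call began, along the tool's axes at that moment; what a row does not reach only later rows make up. A row lasts 1/8 s, in which the tool goes at most 62.5 mm and 10.7 degrees, less where a joint would pass 70% of its speed; a pose out of reach is approached as far as the arm can. A call with a gripper value outside its range is refused whole. "fingers" is the closure, from 0 (fully open) to 1 (shut), set as the call begins (left out, the last holds). The fingers move at their own pace and stop on an object; the grip force is fixed at half the most. Time passes only in rows, so rows that repeat a pose let the fingers close. It gives the time, the measured TCP pose, the force, the opening and the grip force at its end, in the units of the state.
- robot.observe(): the state, without advancing time (a new reading comes with each control period).
- robot.camera(name): name is "side" or "top" or "wrist"; returns a dict with "img" (480x640x3 uint8, red, green, blue), "intrinsics" (3x3 intrinsics, pixels), "cam_to_world" (4x4, takes a point from camera to world coordinates); the wrist camera has in their place "tool_from_camera" (4x4, takes a point from camera to tool coordinates, whose origin is the TCP and whose axes are the flange's). Camera axes: x right, y down, z forward; pixel columns grow to the right and rows downward; lengths in m; the calibration is good to about 2 mm. A picture is of the moment at which its call begins: read the wrist's pose just before it. There is no depth.
- robot.sign_off(): hands the job in; it is judged then, once.
The state is a dict: "time_s": time; "joint_pos": joint angles; "dq": joint speeds; "effort": joint torques, N m; "ee_pos": TCP position; "orientation": TCP orientation; "contact_force": force on the tool from outside, world axes, zero at the start; "torque": the same for the moment, N m; "grip_width": finger opening in m; "grip_force": force on a finger pad.
Only numpy, scipy, OpenCV 4.12 (cv2) and the standard library are available. Lean on these libraries where they do the work, as an engineer would, in place of code of your own. Each camera call takes 0.05 s, during which the arm holds its last target. There are 200 camera calls.

## Working session

There is one attempt and no reset: what is moved stays moved. The work goes in short steps, Python scripts to look and compute and a tool call to move; the robot and the scene stay as the last step left them, time stands still between calls to the robot, and variables do not carry over. Pictures are saved under pics/ and viewed, at most 14 in all, crops included, and the job is handed in when it is done.

Besides the shell and the picture viewer there is one more tool, called after "Request:" as a command line: name --argument value ..., lists and objects as JSON in quotes. carry_out: Moves the arm, as the interface text tells. Its arguments: {"type":"object","properties":{"commands":{"type":"array"},"fingers":{"type":"number"}},"required":["commands"]}

```bash
mkdir -p pics
python3 - <<'E'
from rig import robot
import cv2, numpy as np
print(robot.observe())
for n in ("top","side","wrist"):
    c=robot.camera(n); cv2.imwrite(f"pics/{n}0.png",c["img"][:,:,::-1])
    np.savez(f"{n}0.npz",**c)
    for k in c:
        if k!="img": print(n,k,np.round(c[k],4).tolist())
E
```

```text
{'time_s': 0.0, 'joint_pos': array([ 1.26859346e+00,  3.53646774e-01,  1.63413574e+00,  2.14364157e-06,
        1.15518399e+00, -2.38200436e-03]), 'dq': array([-0.0002559 ,  0.00123932, -0.00021419, -0.00055031,  0.00037025,
        0.00040828]), 'effort': array([-2.04978896e-03, -6.05238390e+01, -3.42066658e+01, -1.93101587e-04,
        9.30500304e-03,  7.08375055e-06]), 'ee_pos': array([0.1844517 , 0.59670448, 0.25556182]), 'orientation': array([ 1.49349964e-01,  9.88784161e-01, -6.78823591e-04, -1.05178169e-04]), 'contact_force': array([-0.7741638 , -0.36638245, -0.4988892 ]), 'torque': array([-0.03038748, -0.06067567, -0.00671976]), 'grip_force': 0.0, 'grip_width': 0.08543976400469336}
top intrinsics [[453.5524, 0.0, 321.2564], [0.0, 453.5524, 245.0607], [0.0, 0.0, 1.0]]
top cam_to_world [[0.0244, -0.9948, 0.0992, 0.4903], [-0.9997, -0.0237, 0.0085, 0.0075], [-0.0061, -0.0994, -0.995, 1.0403], [0.0, 0.0, 0.0, 1.0]]
side intrinsics [[536.5932, 0.0, 323.716], [0.0, 536.5932, 246.0699], [0.0, 0.0, 1.0]]
side cam_to_world [[0.7654, -0.4785, 0.4304, 0.1882], [-0.6435, -0.5786, 0.5012, -0.4875], [0.0092, -0.6605, -0.7507, 0.7654], [0.0, 0.0, 0.0, 1.0]]
wrist intrinsics [[400.1956, 0.0, 318.8844], [0.0, 400.1956, 237.6843], [0.0, 0.0, 1.0]]
wrist tool_from_camera [[0.0002, -0.9495, -0.3139, 0.0805], [1.0, 0.0, 0.0005, 0.0009], [-0.0005, -0.3139, 0.9495, -0.1183], [0.0, 0.0, 0.0, 1.0]]
```

View pics/top0.png

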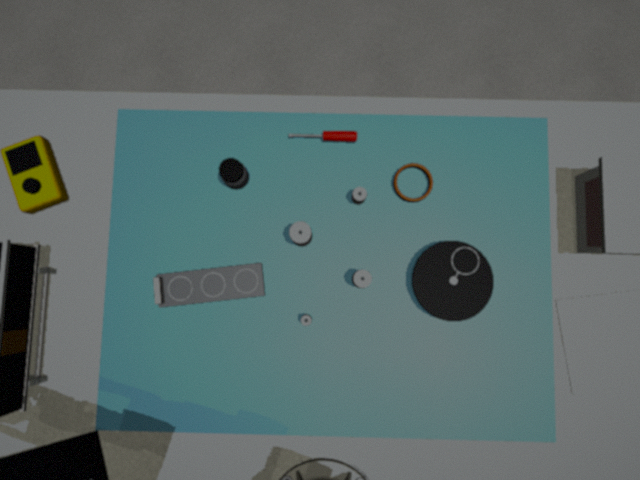

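View pics/side0.png

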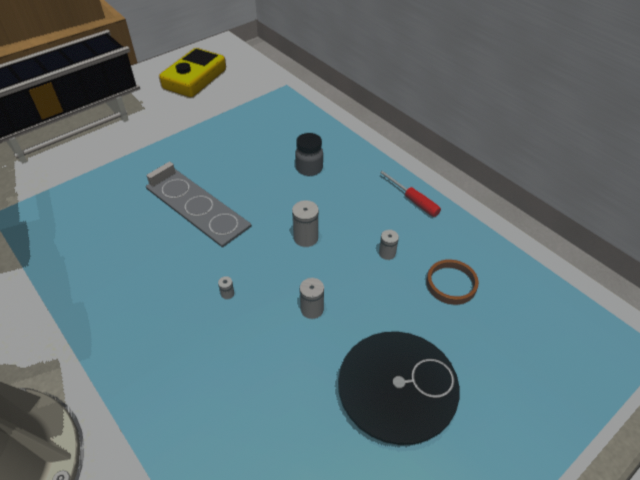

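Top view: weights d (300,233), c (362,278), b (359,195), a (306,320). The spot ring is at (465,261) and the rack rings at (181,288), (213,284) and (246,281), with the stop at the left end. Next I fit these points more exactly.

```bash
cat > h.py <<'E'
import numpy as np, cv2
from rig import robot
from scipy.spatial.transform import Rotation as R
def plane(c,uv,z,T=None):
    T=c["cam_to_world"] if T is None else T
    d=T[:3,:3]@np.linalg.solve(c["intrinsics"],[uv[0],uv[1],1.])
    return T[:3,3]+d*(z-T[2,3])/d[2]
def blob(img,uv,r,frac=.5):
    """filled centroid of the bright low-saturation blob around uv, in a window of half-size r"""
    x0,y0=int(uv[0]-r),int(uv[1]-r); w=img[y0:y0+2*r+1,x0:x0+2*r+1].astype(float)
    w=cv2.resize(w,None,fx=4,fy=4,interpolation=cv2.INTER_CUBIC)
    g=w.min(2); m=(g>g.min()+frac*(np.percentile(g,99)-g.min())).astype(np.uint8)
    cs,_=cv2.findContours(m,cv2.RETR_EXTERNAL,cv2.CHAIN_APPROX_NONE)
    c=max(cs,key=cv2.contourArea); (cx,cy),(a,b),_=cv2.fitEllipse(c)
    return np.array([(cx+.5)/4-.5+x0,(cy+.5)/4-.5+y0]),(a/4,b/4)
E
python3 - <<'E'
from h import *
t=dict(np.load("top0.npz")); s=dict(np.load("side0.npz"))
Z=dict(a=.036,b=.05,c=.064,d=.078,spot=.035,m1=.01,m2=.01,m3=.01)
T=dict(a=(306,320),b=(359,195),c=(362,278),d=(300,233),spot=(465,261),m1=(181,288),m2=(213,284),m3=(246,281))
S=dict(a=(225,282),b=(389,236),c=(312,288),d=(305,210),spot=(433,378),m1=(176,188),m2=(199,205),m3=(224,224))
for k in Z:
    o=[]
    for c,P,r in((t,T,18 if k[0] in'sm' else 16),(s,S,17)):
        if k=='spot' and c is s: r=24
        uv,ab=blob(c["img"],P[k],r,.65 if k[0] in 'abcd' else .55); p=plane(c,uv,Z[k]); o+=[uv.round(1),np.round(ab,1),p[:2].round(4)]
    print(k,*o)
def crop(c,P,r,f):
    return np.hstack([cv2.resize(c["img"][P[k][1]-r:P[k][1]+r,P[k][0]-r:P[k][0]+r],(190,190),interpolation=cv2.INTER_CUBIC) for k in ('a','b','c','d')])
cv2.imwrite("pics/crop.png",np.vstack([crop(t,T,18,0),crop(s,S,24,0)])[:,:,::-1])
E
```

```text
a [308.3 321.5] [31.7 35.6] [0.4218 0.0404] [224.6 281.3] [10.9 13.9] [0.4243 0.0459]
b [358.9 200.3] [27.5 32.5] [ 0.6906 -0.065 ] [389.6 235.5] [12.9 17.3] [ 0.7065 -0.0664]
c [363.  277.9] [36.9 38.6] [ 0.5189 -0.0755] [311.5 286.8] [19.5 24.1] [ 0.5179 -0.0744]
d [300.  231.2] [21.7 22.7] [0.615  0.0619] [304.9 209. ] [18.5 26. ] [0.6137 0.0617]
spot [463.6 262. ] [27.5 35.6] [ 0.5603 -0.3   ] [432.  377.8] [37.1 44. ] [ 0.5629 -0.3036]
m1 [181.3 288. ] [42.4 43.3] [0.4878 0.3309] [177.5 190.5] [31.4 37.5] [0.4874 0.3248]
m2 [216.5 284.3] [31.4 38.3] [0.498  0.2515] [198.6 205.4] [31.2 43.3] [0.4979 0.2594]
m3 [244.8 281.2] [35.2 39.7] [0.5065 0.1875] [222.4 222.8] [33.5 38.2] [0.5082 0.1885]
```

View pics/crop.png

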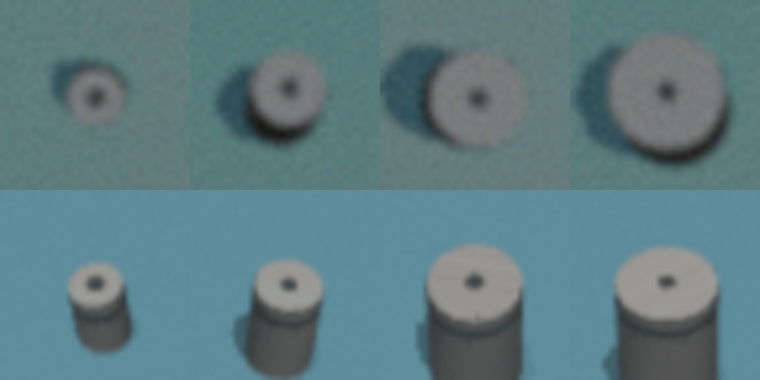

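The crops show the dark centre holes clearly. In the top view they sit at a (306.0,320.4), b (359.8,193.7), c (362.8,278.6) and d (300.4,232.2). In the side view they sit at a (225,281.7), b (389.7,235.7), c (311.7,287) and d (305.5,209).

Run:
```python
from h import *
t=dict(np.load("top0.npz")); s=dict(np.load("side0.npz"))
Z=dict(a=.036,b=.05,c=.064,d=.078)
T=dict(a=(305.6,320),b=(359.4,193.3),c=(362.4,278.2),d=(300,231.8))
S=dict(a=(224.6,281.4),b=(389.3,235.3),c=(311.4,286.7),d=(305.1,208.7))
for k in Z: print(k,plane(t,T[k],Z[k])[:2].round(4),plane(s,S[k],Z[k])[:2].round(4))
o=robot.observe(); M=R.from_quat(o["orientation"]).as_matrix()
print(M.round(3).tolist())
# ring crops
a=cv2.resize(t["img"][255:315,150:275],(800,384),interpolation=cv2.INTER_CUBIC)
cv2.imwrite("pics/rack.png",a[:,:,::-1])
```

```text
a [0.4248 0.0463] [0.4242 0.0458]
b [ 0.7064 -0.0658] [ 0.7065 -0.0657]
c [ 0.5183 -0.0742] [ 0.518  -0.0741]
d [0.6137 0.0618] [0.6144 0.0622]
[[-0.955, 0.295, -0.0], [0.295, 0.955, -0.001], [-0.0, -0.001, -1.0]]
```

Request:
carry_out --commands '[{"dx": -0.4,"dy": -0.24,"dz": 0,"spin": 67},{"dx": -0.4,"dy": -0.24,"dz": 0,"spin": 67},{"dx": -0.4,"dy": -0.24,"dz": 0,"spin": 67},{"dx": -0.4,"dy": -0.24,"dz": 0,"spin": 67},{"dx": -0.4,"dy": -0.24,"dz": 0,"spin": 67},{"dx": -0.4,"dy": -0.24,"dz": 0,"spin": 67},{"dx": -0.4,"dy": -0.24,"dz": 0,"spin": 67},{"dx": -0.4,"dy": -0.24,"dz": 0,"spin": 67}]'

```text
time_s: 1.15
ee_pos: [0.4975, 0.2471, 0.2562]
orientation: [0.671, 0.741, -0.0, 0.0]
contact_force: [0.5, 0.2, -0.5]
grip_width: 0.0854
grip_force: 0.0
```

Request:
carry_out --commands '[{"dx": 0,"dy": 0,"dz": 0,"spin": 0},{"dx": 0,"dy": 0,"dz": 0,"spin": 0}]'

```text
time_s: 1.4
ee_pos: [0.4953, 0.25, 0.256]
orientation: [0.67, 0.742, -0.0, -0.0]
contact_force: [-0.0, -0.1, -0.2]
grip_width: 0.0853
grip_force: 0.0
```

```bash
cat >> h.py <<'E'
def wrist(name):
    o=robot.observe(); c=robot.camera("wrist")
    W=np.eye(4); W[:3,:3]=R.from_quat(o["orientation"]).as_matrix(); W[:3,3]=o["ee_pos"]
    c["cam_to_world"]=W@c["tool_from_camera"]; np.savez(name+".npz",**c)
    cv2.imwrite(f"pics/{name}.png",c["img"][:,:,::-1]); return o,c
def state():
    o=robot.observe(); M=R.from_quat(o["orientation"]).as_matrix()
    print("t",round(o["time_s"],2),"p",o["ee_pos"].round(4),"M",M[:2,:2].round(4).tolist(),"tilt",M[2].round(4),"q6",o["joint_pos"].round(2),"w",round(o["grip_width"],4),"gf",round(o["grip_force"],1),"F",o["contact_force"].round(1)); return o,M
def rel(x,y,z=None):
    o,M=state(); d=np.array([x,y,o["ee_pos"][2] if z is None else z])-o["ee_pos"]; print("tool shift",(M.T@d).round(4))
E
python3 - <<'E'
from h import *
state(); wrist("w1")
E
```

```text
t 1.4 p [0.4953 0.25   0.256 ] M [[-0.1012, 0.9949], [0.9949, 0.1012]] tilt [ 1.e-04 -7.e-04 -1.e+00] q6 [0.46 0.24 1.78 0.   1.11 0.36] w 0.0853 gf 0.0 F [-0.  -0.1 -0.2]
```

View pics/w1.png

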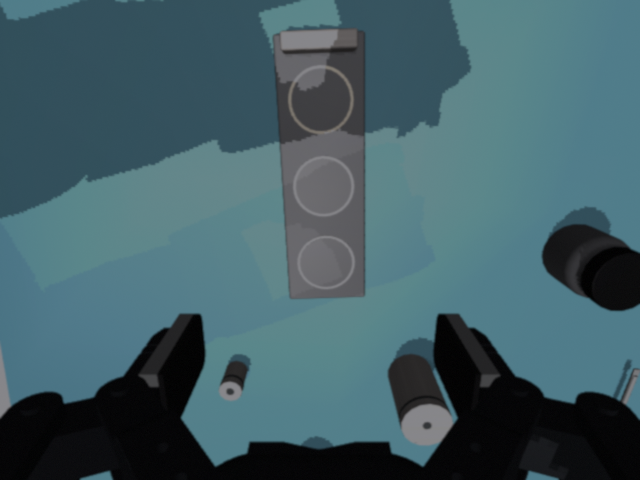

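The wrist view shows the rack with ring centres at about m1 (321,99.5), m2 (323.7,186) and m3 (326.5,262.5). The stop is at the top of the image; a and d are at the bottom.

Run:
```python
from h import *
c=dict(np.load("w1.npz"))
P=[plane(c,uv,.01)[:2] for uv in((321,99.5),(323.7,186),(326.5,262.5))]
for p in P: print(p.round(4))
print(np.linalg.norm(P[0]-P[1]),np.linalg.norm(P[1]-P[2]))
print("d,a",plane(c,(427,425.5),.078)[:2].round(4),plane(c,(230,392),.036)[:2].round(4))
t=dict(np.load("top0.npz"))
for uv in((181,288),(213,284),(246,281)): print(plane(t,uv,.01)[:2].round(4))
u=np.array([-.1,.995]); m=np.mean(P,0); print("fit",[ (m+k*.075*u).round(4) for k in(1,0,-1)])
rel(.614,.062,.13)
```

```text
[0.4888 0.3362]
[0.499  0.2617]
[0.5097 0.1867]
0.07523814408304619 0.07567871268703617
d,a [0.6151 0.0624] [0.4254 0.0458]
[0.4877 0.3316]
[0.4985 0.2594]
[0.5071 0.1849]
fit [array([0.4916, 0.3362]), array([0.4991, 0.2615]), array([0.5066, 0.1869])]
t 1.45 p [0.4952 0.2503 0.2561] M [[-0.102, 0.9948], [0.9948, 0.102]] tilt [ 1.e-04 -6.e-04 -1.e+00] q6 [0.47 0.24 1.78 0.   1.11 0.36] w 0.0851 gf 0.0 F [-1.1  0.5 -1. ]
tool shift [-0.1995  0.0991  0.126 ]
```

Request:
carry_out --commands '[{"dx": -0.1,"dy": 0.05,"dz": 0,"spin": 0},{"dx": -0.2,"dy": 0.0995,"dz": 0.05,"spin": 0},{"dx": -0.2,"dy": 0.0995,"dz": 0.1,"spin": 0},{"dx": -0.2,"dy": 0.0995,"dz": 0.1,"spin": 0},{"dx": -0.2,"dy": 0.0995,"dz": 0.1,"spin": 0},{"dx": -0.2,"dy": 0.0995,"dz": 0.1,"spin": 0}]'

```text
time_s: 2.2
ee_pos: [0.6148, 0.0618, 0.1562]
orientation: [0.67, 0.742, -0.0, -0.0]
contact_force: [-0.1, 0.3, 0.5]
grip_width: 0.0853
grip_force: 0.0
```

Run:
```python
from h import *
rel(.6145,.0622,.051); wrist("w2")
```

```text
t 2.2 p [0.6148 0.0618 0.1562] M [[-0.1018, 0.9948], [0.9948, 0.1018]] tilt [ 4.e-04 -8.e-04 -1.e+00] q6 [ 0.1   0.45  1.73  0.    0.96 -0.  ] w 0.0853 gf 0.0 F [-0.1  0.3  0.5]
tool shift [ 4.000e-04 -1.000e-04  1.052e-01]
```

View pics/w2.png

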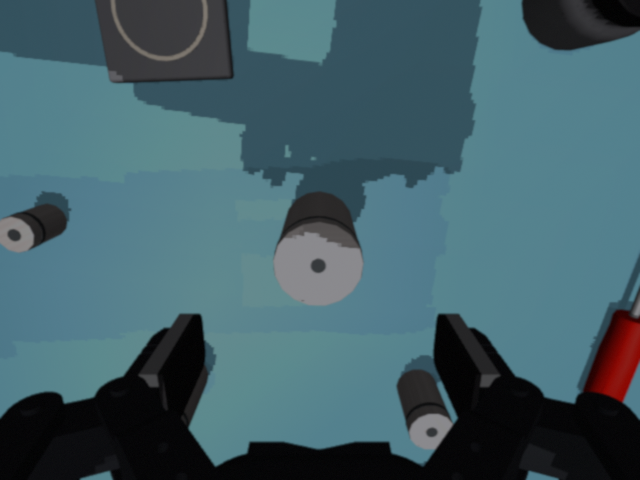

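d's hole is at (318,266), midway between the fingers, so I descend and grip.

Request:
carry_out --commands '[{"dx": 0,"dy": 0,"dz": 0.05,"spin": 0},{"dx": 0,"dy": 0,"dz": 0.09,"spin": 0},{"dx": 0,"dy": 0,"dz": 0.105,"spin": 0},{"dx": 0,"dy": 0,"dz": 0.105,"spin": 0},{"dx": 0,"dy": 0,"dz": 0.105,"spin": 0}]'

```text
time_s: 2.88
ee_pos: [0.6164, 0.0614, 0.0532]
orientation: [0.67, 0.742, 0.001, 0.001]
contact_force: [0.6, 0.6, 0.5]
grip_width: 0.0851
grip_force: 0.0
```

Request:
carry_out --commands '[{"dx": 0,"dy": 0,"dz": 0,"spin": 0},{"dx": 0,"dy": 0,"dz": 0,"spin": 0},{"dx": 0,"dy": 0,"dz": 0,"spin": 0},{"dx": 0,"dy": 0,"dz": 0,"spin": 0},{"dx": 0,"dy": 0,"dz": 0,"spin": 0},{"dx": 0,"dy": 0,"dz": 0,"spin": 0}]' --fingers 1

```text
time_s: 3.62
ee_pos: [0.6152, 0.0608, 0.0523]
orientation: [0.67, 0.742, 0.0, 0.0]
contact_force: [-2.8, 0.0, 8.6]
grip_width: 0.0468
grip_force: 60.6
```

Run:
```python
from h import *
state()
t=dict(np.load("top0.npz"))
for uv in((465,261),(453.5,281)): print(plane(t,uv,.035)[:2].round(4))
# disc outline
g=t["img"][225:335,400:505].max(2); m=(g<50).astype(np.uint8); cs,_=cv2.findContours(m,cv2.RETR_EXTERNAL,cv2.CHAIN_APPROX_NONE)
c=max(cs,key=cv2.contourArea); e=cv2.fitEllipse(c); print(e, plane(t,(e[0][0]+400,e[0][1]+225),.03)[:2])
```

```text
t 3.62 p [0.6152 0.0608 0.0523] M [[-0.1012, 0.9949], [0.9949, 0.1012]] tilt [ 0.e+00  2.e-04 -1.e+00] q6 [ 0.1   0.59  1.78  0.    0.77 -0.01] w 0.0468 gf 60.6 F [-2.8  0.   8.6]
[ 0.5626 -0.3032]
[ 0.5178 -0.2775]
((51.30500793457031, 56.12902069091797), (75.09696197509766, 80.21978759765625), 118.05620574951172) [ 0.5175628  -0.27410864]
```

Request:
carry_out --commands '[{"dx": 0,"dy": 0,"dz": -0.06,"spin": 0},{"dx": 0,"dy": 0,"dz": -0.12,"spin": 0},{"dx": -0.06,"dy": -0.015,"dz": -0.12,"spin": 0},{"dx": -0.12,"dy": -0.03,"dz": -0.12,"spin": 0},{"dx": -0.18,"dy": -0.045,"dz": -0.12,"spin": 0},{"dx": -0.24,"dy": -0.06,"dz": -0.12,"spin": 0},{"dx": -0.28,"dy": -0.07,"dz": -0.12,"spin": 0},{"dx": -0.3,"dy": -0.075,"dz": -0.12,"spin": 0}]'

```text
time_s: 4.62
ee_pos: [0.5698, -0.2473, 0.1707]
orientation: [0.671, 0.741, -0.0, -0.001]
contact_force: [0.0, 1.0, -5.2]
grip_width: 0.0467
grip_force: 65.5
```

Request:
carry_out --commands '[{"dx": -0.03,"dy": -0.007,"dz": 0,"spin": 0},{"dx": -0.05,"dy": -0.012,"dz": 0,"spin": 0},{"dx": -0.057,"dy": -0.014,"dz": 0,"spin": 0},{"dx": -0.057,"dy": -0.014,"dz": 0,"spin": 0},{"dx": -0.057,"dy": -0.014,"dz": 0,"spin": 0}]'

```text
time_s: 5.25
ee_pos: [0.563, -0.3024, 0.1712]
orientation: [0.67, 0.742, 0.0, -0.0]
contact_force: [-0.6, -0.1, -5.5]
grip_width: 0.0469
grip_force: 65.5
```

Run:
```python
from h import *
rel(.5626,-.3034,.0873); wrist("w3")
```

```text
t 5.25 p [ 0.563  -0.3024  0.1712] M [[-0.1021, 0.9948], [0.9948, 0.1021]] tilt [ 5.e-04 -2.e-04 -1.e+00] q6 [-0.5   0.46  1.67  0.    1.01 -0.6 ] w 0.0469 gf 65.5 F [-0.6 -0.1 -5.5]
tool shift [-0.001  -0.0004  0.0839]
```

View pics/w3.png

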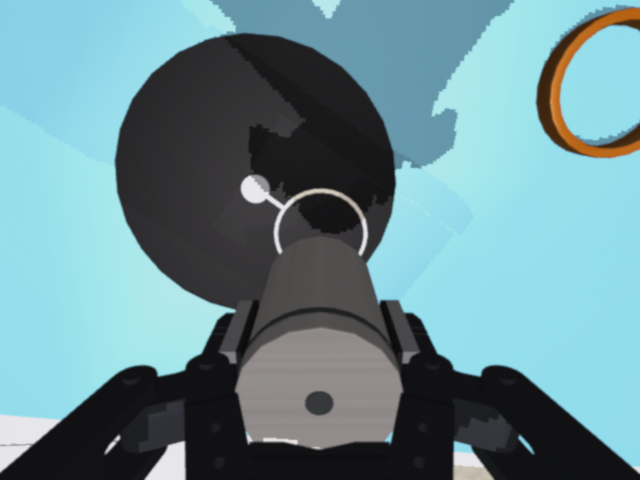

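The ring's outer edges are at left 274, right 367 and top 188. d's hole is at (319,403), and the jaws hold it straight.

Run:
```python
from h import *
from scipy.optimize import least_squares
c=dict(np.load("w3.npz")); K=c["intrinsics"]; Ti=np.linalg.inv(c["cam_to_world"])
a=np.linspace(0,2*np.pi,400)
def f(p):
    X=np.c_[p[0]+.031*np.cos(a),p[1]+.031*np.sin(a),np.full(400,.035),np.ones(400)]@Ti.T
    uv=X[:,:3]@K.T; uv=uv[:,:2]/uv[:,2:]
    return [uv[:,0].min()-274,uv[:,0].max()-367,uv[:,1].min()-188]
r=least_squares(f,[.5626,-.3034],x_scale=.01,diff_step=1e-4); print("spot",r.x.round(4),np.round(r.fun,1))
print("d",plane(c,(319,403),.197)[:2].round(4), "dot",plane(c,(256,189),.036)[:2].round(4))
```

```text
spot [ 0.5645 -0.3021] [ 0. -0. -0.]
d [ 0.5632 -0.3006] dot [ 0.5202 -0.2759]
```

Request:
carry_out --commands '[{"dx": -0.0015,"dy": 0.001,"dz": 0.035,"spin": 0},{"dx": -0.0015,"dy": 0.001,"dz": 0.06,"spin": 0},{"dx": -0.0015,"dy": 0.001,"dz": 0.074,"spin": 0},{"dx": -0.0015,"dy": 0.001,"dz": 0.079,"spin": 0},{"dx": -0.0015,"dy": 0.001,"dz": 0.079,"spin": 0},{"dx": -0.0015,"dy": 0.001,"dz": 0.079,"spin": 0},{"dx": -0.0015,"dy": 0.001,"dz": 0.079,"spin": 0}]'

```text
time_s: 6.18
ee_pos: [0.5644, -0.305, 0.0931]
orientation: [0.67, 0.742, 0.0, 0.001]
contact_force: [0.4, -0.2, -5.6]
grip_width: 0.0468
grip_force: 65.4
```

Request:
carry_out --commands '[{"dx": 0,"dy": 0,"dz": 0.002,"spin": 0},{"dx": 0,"dy": 0,"dz": 0.002,"spin": 0},{"dx": 0,"dy": 0,"dz": 0.003,"spin": 0},{"dx": 0,"dy": 0,"dz": 0.003,"spin": 0}]'

```text
time_s: 6.68
ee_pos: [0.5639, -0.3047, 0.0891]
orientation: [0.67, 0.742, -0.0, -0.0]
contact_force: [0.5, 0.7, -5.1]
grip_width: 0.0468
grip_force: 65.4
```

Run:
```python
from h import *
state()
```

```text
t 6.67 p [ 0.5639 -0.3047  0.0891] M [[-0.1015, 0.9948], [0.9948, 0.1015]] tilt [ 1.e-04 -2.e-04 -1.e+00] q6 [-0.5   0.57  1.72 -0.    0.86 -0.6 ] w 0.0468 gf 65.4 F [ 0.5  0.7 -5.1]
```

Request:
carry_out --commands '[{"dx": 0.0005,"dy": 0,"dz": 0.001,"spin": 0},{"dx": 0.0005,"dy": 0,"dz": 0.0015,"spin": 0},{"dx": 0.0005,"dy": 0,"dz": 0.0015,"spin": 0},{"dx": 0.0005,"dy": 0,"dz": 0.0015,"spin": 0}]'

```text
time_s: 7.18
ee_pos: [0.5639, -0.3043, 0.0878]
orientation: [0.67, 0.742, 0.0, 0.0]
contact_force: [0.4, 0.3, -4.5]
grip_width: 0.0466
grip_force: 65.4
```

Request:
carry_out --commands '[{"dx": 0,"dy": 0,"dz": 0.0005,"spin": 0},{"dx": 0,"dy": 0,"dz": 0.0005,"spin": 0},{"dx": 0,"dy": 0,"dz": 0.0005,"spin": 0}]'

```text
time_s: 7.55
ee_pos: [0.564, -0.3043, 0.0874]
orientation: [0.67, 0.742, 0.0, 0.0]
contact_force: [-0.2, 0.5, -4.2]
grip_width: 0.0469
grip_force: 65.5
```

Request:
carry_out --commands '[{"dx": 0,"dy": 0,"dz": 0.0005,"spin": 0},{"dx": 0,"dy": 0,"dz": 0.0005,"spin": 0},{"dx": 0,"dy": 0,"dz": 0.0005,"spin": 0}]'

```text
time_s: 7.92
ee_pos: [0.564, -0.3043, 0.0873]
orientation: [0.67, 0.742, 0.0, 0.0]
contact_force: [-2.6, 1.3, 5.9]
grip_width: 0.047
grip_force: 65.8
```

Request:
carry_out --commands '[{"dx": 0,"dy": 0,"dz": 0.0005,"spin": 0},{"dx": 0,"dy": 0,"dz": 0.0005,"spin": 0},{"dx": 0,"dy": 0,"dz": 0.0005,"spin": 0}]'

```text
time_s: 8.3
ee_pos: [0.564, -0.3043, 0.0873]
orientation: [0.67, 0.742, 0.0, 0.0]
contact_force: [-4.3, 3.3, 10.7]
grip_width: 0.0467
grip_force: 66.6
```

Request:
carry_out --commands '[{"dx": 0,"dy": 0,"dz": -0.0008,"spin": 0},{"dx": 0,"dy": 0,"dz": -0.0008,"spin": 0}]'

```text
time_s: 8.55
ee_pos: [0.564, -0.3043, 0.0873]
orientation: [0.67, 0.742, 0.0, 0.0]
contact_force: [-2.3, 1.5, 4.5]
grip_width: 0.0467
grip_force: 65.8
```

Request:
carry_out --commands '[{"dx": 0,"dy": 0,"dz": 0,"spin": 0},{"dx": 0,"dy": 0,"dz": 0,"spin": 0},{"dx": 0,"dy": 0,"dz": 0,"spin": 0},{"dx": 0,"dy": 0,"dz": 0,"spin": 0}]' --fingers 0.2

```text
time_s: 9.05
ee_pos: [0.564, -0.3043, 0.087]
orientation: [0.67, 0.742, 0.0, 0.0]
contact_force: [-0.1, -0.1, -0.7]
grip_width: 0.0684
grip_force: 0.0
```

Run:
```python
from h import *
state(); wrist("w4")
```

```text
t 9.05 p [ 0.564  -0.3043  0.087 ] M [[-0.1014, 0.9948], [0.9948, 0.1014]] tilt [-1.e-04  1.e-04 -1.e+00] q6 [-0.5   0.57  1.72 -0.    0.86 -0.6 ] w 0.0684 gf 0.0 F [-0.1 -0.1 -0.7]
```

View pics/w4.png

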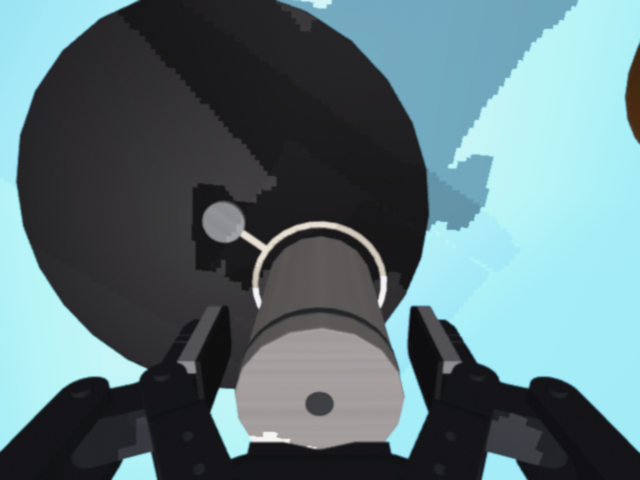

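d is upright and centred in the ring: the ring spans 253–387 px, the body is centred at 320, and the disc's pointer hasn't moved. Next is c.

Request:
carry_out --commands '[{"dx": 0,"dy": 0,"dz": -0.04,"spin": 0},{"dx": 0,"dy": 0,"dz": -0.09,"spin": 0},{"dx": 0,"dy": 0,"dz": -0.11,"spin": 0},{"dx": 0.06,"dy": -0.006,"dz": -0.11,"spin": 0},{"dx": 0.12,"dy": -0.011,"dz": -0.11,"spin": 0},{"dx": 0.18,"dy": -0.017,"dz": -0.1,"spin": 0},{"dx": 0.22,"dy": -0.021,"dz": -0.08,"spin": 0},{"dx": 0.2335,"dy": -0.0225,"dz": -0.06,"spin": 0}]'

```text
time_s: 10.1
ee_pos: [0.5168, -0.072, 0.1463]
orientation: [0.67, 0.743, -0.0, -0.0]
contact_force: [0.9, 0.0, 0.2]
grip_width: 0.0685
grip_force: 0.0
```

Request:
carry_out --commands '[{"dx": 0,"dy": 0,"dz": 0,"spin": 0},{"dx": 0,"dy": 0,"dz": 0,"spin": 0},{"dx": 0,"dy": 0,"dz": 0,"spin": 0}]' --fingers 0

```text
time_s: 10.48
ee_pos: [0.5185, -0.0751, 0.1478]
orientation: [0.671, 0.742, 0.0, 0.001]
contact_force: [-0.7, 0.4, 0.4]
grip_width: 0.0852
grip_force: 0.0
```

Run:
```python
from h import *
rel(.518,-.0741,.044); o,c=wrist("w5")
# hole of c: darkest blob near its predicted pixel
p=np.linalg.inv(c["cam_to_world"])@np.array([.518,-.0741,.064,1]); uv=c["intrinsics"]@p[:3]; uv=uv[:2]/uv[2]; print("pred",uv.round(1))
x,y=uv.astype(int); g=c["img"][y-12:y+13,x-12:x+13].min(2).astype(float); w=np.clip(np.median(g)-20-g,0,None)
gy,gx=np.mgrid[-12:13,-12:13]; h=np.array([x+(w*gx).sum()/w.sum(),y+(w*gy).sum()/w.sum()]); print("hole",h.round(1),plane(c,h,.064)[:2].round(4))
```

```text
t 10.47 p [ 0.5185 -0.0751  0.1478] M [[-0.1005, 0.9949], [0.9949, 0.1005]] tilt [-4.0e-04  1.3e-03 -1.0e+00] q6 [-0.15  0.33  1.94 -0.    0.86 -0.25] w 0.0852 gf 0.0 F [-0.7  0.4  0.4]
tool shift [ 0.0011 -0.0006  0.1038]
pred [317.  261.5]
hole [318.4 260.1] [ 0.5187 -0.0732]
```

Request:
carry_out --commands '[{"dx": 0.0015,"dy": 0,"dz": 0.05,"spin": 0},{"dx": 0.0015,"dy": 0,"dz": 0.09,"spin": 0},{"dx": 0.0015,"dy": 0,"dz": 0.104,"spin": 0},{"dx": 0.0015,"dy": 0,"dz": 0.104,"spin": 0},{"dx": 0.0015,"dy": 0,"dz": 0.104,"spin": 0}]'

```text
time_s: 11.15
ee_pos: [0.5188, -0.073, 0.0444]
orientation: [0.67, 0.742, 0.001, 0.001]
contact_force: [0.3, -0.4, 0.4]
grip_width: 0.0856
grip_force: 0.0
```

Request:
carry_out --commands '[{"dx": 0,"dy": 0,"dz": 0,"spin": 0},{"dx": 0,"dy": 0,"dz": 0,"spin": 0},{"dx": 0,"dy": 0,"dz": 0,"spin": 0},{"dx": 0,"dy": 0,"dz": 0,"spin": 0},{"dx": 0,"dy": 0,"dz": 0,"spin": 0},{"dx": 0,"dy": 0,"dz": 0,"spin": 0}]' --fingers 1

```text
time_s: 11.9
ee_pos: [0.5181, -0.0728, 0.0439]
orientation: [0.67, 0.742, 0.0, 0.0]
contact_force: [-1.0, 0.3, 7.7]
grip_width: 0.0389
grip_force: 59.4
```

Run:
```python
from h import *
rel(.4886,.335)
```

```text
t 11.9 p [ 0.5181 -0.0728  0.0439] M [[-0.1015, 0.9948], [0.9948, 0.1015]] tilt [-2.e-04  8.e-04 -1.e+00] q6 [-0.14  0.5   2.   -0.    0.64 -0.24] w 0.0389 gf 59.4 F [-1.   0.3  7.7]
tool shift [ 4.087e-01  1.210e-02 -1.000e-04]
```

Request:
carry_out --commands '[{"dx": 0,"dy": 0,"dz": -0.05,"spin": 0},{"dx": 0.02,"dy": 0,"dz": -0.1,"spin": 0},{"dx": 0.08,"dy": 0.003,"dz": -0.1,"spin": 0},{"dx": 0.14,"dy": 0.005,"dz": -0.1,"spin": 0},{"dx": 0.2,"dy": 0.007,"dz": -0.1,"spin": 0},{"dx": 0.26,"dy": 0.009,"dz": -0.1,"spin": 0},{"dx": 0.32,"dy": 0.011,"dz": -0.1,"spin": 0},{"dx": 0.36,"dy": 0.012,"dz": -0.1,"spin": 0}]'

```text
time_s: 12.9
ee_pos: [0.4925, 0.2892, 0.1431]
orientation: [0.67, 0.743, 0.0, -0.0]
contact_force: [0.6, -0.2, -1.6]
grip_width: 0.0391
grip_force: 61.2
```

Request:
carry_out --commands '[{"dx": 0.03,"dy": 0,"dz": 0,"spin": 0},{"dx": 0.045,"dy": 0,"dz": 0,"spin": 0},{"dx": 0.0485,"dy": 0,"dz": 0,"spin": 0},{"dx": 0.0485,"dy": 0,"dz": 0,"spin": 0},{"dx": 0.0485,"dy": 0,"dz": 0,"spin": 0}]'

```text
time_s: 13.52
ee_pos: [0.4883, 0.3338, 0.1431]
orientation: [0.671, 0.742, -0.0, 0.0]
contact_force: [-0.1, 0.1, -1.6]
grip_width: 0.0383
grip_force: 61.2
```

Run:
```python
from h import *
rel(.4886,.335,.0539); wrist("w6")
```

```text
t 13.53 p [0.4883 0.3338 0.1431] M [[-0.1005, 0.9949], [0.9949, 0.1005]] tilt [-4.e-04 -3.e-04 -1.e+00] q6 [ 0.6   0.43  1.8  -0.    0.91  0.5 ] w 0.0383 gf 61.2 F [-0.1  0.1 -1.6]
tool shift [0.0012 0.0004 0.0892]
```

View pics/w6.png

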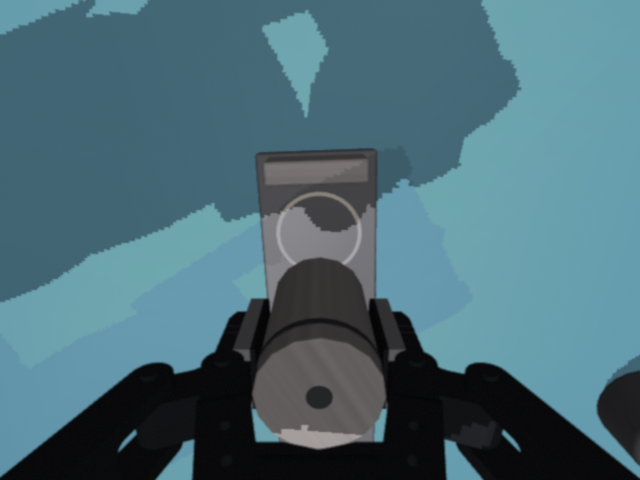

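Ring m1's outer edges are at left 276, right 362 and top 192. c's hole is at (319,397.5).

```bash
cat >> h.py <<'E'
from scipy.optimize import least_squares
def ring(c,edges,r,z,g):
    """ring centre from left, right, top outer edge pixels"""
    K=c["intrinsics"]; Ti=np.linalg.inv(c["cam_to_world"]); a=np.linspace(0,2*np.pi,400)
    def f(p):
        X=np.c_[p[0]+r*np.cos(a),p[1]+r*np.sin(a),np.full(400,z),np.ones(400)]@Ti.T
        uv=X[:,:3]@K.T; uv=uv[:,:2]/uv[:,2:]
        return [uv[:,0].min()-edges[0],uv[:,0].max()-edges[1],uv[:,1].min()-edges[2]]
    s=least_squares(f,g,x_scale=.01,diff_step=1e-4); return s.x,s.fun
E
python3 - <<'E'
from h import *
c=dict(np.load("w6.npz"))
p,f=ring(c,(276,362,192),.028,.01,[.4886,.335]); w=plane(c,(319,397.5),.163)[:2]
print(p.round(4),f.round(1),w.round(4)); o,M=state(); print((M.T@np.r_[p-w,0]).round(4))
E
```

```text
[0.4887 0.3349] [ 0.5 -0.5 -0. ] [0.4889 0.3326]
t 13.57 p [0.4884 0.3339 0.1431] M [[-0.1004, 0.9949], [0.9949, 0.1004]] tilt [-2.e-04 -1.e-04 -1.e+00] q6 [ 0.6   0.43  1.8  -0.    0.91  0.5 ] w 0.0387 gf 61.2 F [ 0.8 -0.  -2.1]
[ 0.0023  0.0001 -0.    ]
```

Request:
carry_out --commands '[{"dx": 0.002,"dy": 0,"dz": 0.045,"spin": 0},{"dx": 0.002,"dy": 0,"dz": 0.07,"spin": 0},{"dx": 0.002,"dy": 0,"dz": 0.082,"spin": 0},{"dx": 0.002,"dy": 0,"dz": 0.086,"spin": 0},{"dx": 0.002,"dy": 0,"dz": 0.087,"spin": 0},{"dx": 0.002,"dy": 0,"dz": 0.087,"spin": 0},{"dx": 0.002,"dy": 0,"dz": 0.087,"spin": 0},{"dx": 0.002,"dy": 0,"dz": 0.087,"spin": 0}]'

```text
time_s: 14.58
ee_pos: [0.4882, 0.337, 0.0565]
orientation: [0.67, 0.742, 0.0, 0.0]
contact_force: [0.2, -0.2, -2.1]
grip_width: 0.0388
grip_force: 61.2
```

Request:
carry_out --commands '[{"dx": 0,"dy": 0,"dz": 0.001,"spin": 0},{"dx": 0,"dy": 0,"dz": 0.0015,"spin": 0},{"dx": 0,"dy": 0,"dz": 0.0015,"spin": 0},{"dx": 0,"dy": 0,"dz": 0.0015,"spin": 0}]'

```text
time_s: 15.08
ee_pos: [0.488, 0.3368, 0.0546]
orientation: [0.67, 0.742, -0.0, 0.0]
contact_force: [0.0, -0.5, -1.9]
grip_width: 0.0389
grip_force: 61.2
```

Request:
carry_out --commands '[{"dx": -0.0005,"dy": 0,"dz": 0.0005,"spin": 0},{"dx": -0.0005,"dy": 0,"dz": 0.001,"spin": 0},{"dx": -0.0005,"dy": 0,"dz": 0.001,"spin": 0}]'

```text
time_s: 15.45
ee_pos: [0.4881, 0.3363, 0.0539]
orientation: [0.67, 0.742, -0.0, 0.0]
contact_force: [-0.9, -1.5, 4.6]
grip_width: 0.0385
grip_force: 61.6
```

Contact. Release, look, and rise.

Request:
carry_out --commands '[{"dx": 0,"dy": 0,"dz": 0,"spin": 0},{"dx": 0,"dy": 0,"dz": 0,"spin": 0},{"dx": 0,"dy": 0,"dz": 0,"spin": 0},{"dx": 0,"dy": 0,"dz": 0,"spin": 0}]' --fingers 0.25

```text
time_s: 15.95
ee_pos: [0.488, 0.3363, 0.0535]
orientation: [0.67, 0.742, -0.0, 0.0]
contact_force: [0.2, 0.0, 0.2]
grip_width: 0.0641
grip_force: 0.0
```

Request:
carry_out --commands '[{"dx": 0,"dy": 0,"dz": -0.03,"spin": 0},{"dx": 0,"dy": 0,"dz": -0.08,"spin": 0},{"dx": 0,"dy": 0,"dz": -0.12,"spin": 0},{"dx": 0,"dy": 0,"dz": -0.12,"spin": 0}]'

```text
time_s: 16.45
ee_pos: [0.4898, 0.3376, 0.177]
orientation: [0.67, 0.742, 0.003, 0.001]
contact_force: [0.2, -0.2, -1.1]
grip_width: 0.0639
grip_force: 0.0
```

Run:
```python
from h import *
rel(.7064,-.0658); wrist("w7")
```

```text
t 16.45 p [0.4898 0.3376 0.177 ] M [[-0.1015, 0.9948], [0.9948, 0.1015]] tilt [ 0.003   0.0055 -1.    ] q6 [ 0.6   0.39  1.77 -0.    0.97  0.5 ] w 0.0639 gf 0.0 F [ 0.2 -0.2 -1.1]
tool shift [-4.233e-01  1.746e-01 -3.000e-04]
```

View pics/w7.png

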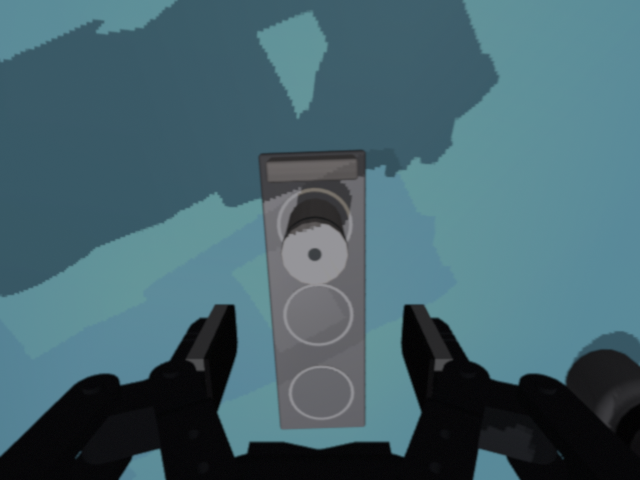

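c stands in m1, with its hole at (315,254) and an even ring round its base. m2 is at about (318.5,315) and m3 at about (321.5,392).

Request:
carry_out --commands '[{"dx": -0.055,"dy": 0.022,"dz": 0,"spin": 0},{"dx": -0.11,"dy": 0.045,"dz": 0,"spin": 0},{"dx": -0.167,"dy": 0.069,"dz": 0,"spin": 0},{"dx": -0.224,"dy": 0.092,"dz": 0,"spin": 0},{"dx": -0.281,"dy": 0.116,"dz": 0,"spin": 0},{"dx": -0.338,"dy": 0.139,"dz": 0,"spin": 0},{"dx": -0.39,"dy": 0.161,"dz": 0.01,"spin": 0},{"dx": -0.423,"dy": 0.1745,"dz": 0.04,"spin": 0}]' --fingers 0

```text
time_s: 17.5
ee_pos: [0.7058, -0.0695, 0.1327]
orientation: [0.671, 0.742, 0.0, 0.001]
contact_force: [0.2, 0.7, 0.1]
grip_width: 0.0855
grip_force: 0.0
```

Request:
carry_out --commands '[{"dx": 0,"dy": 0,"dz": 0,"spin": 0},{"dx": 0,"dy": 0,"dz": 0,"spin": 0},{"dx": 0,"dy": 0,"dz": 0,"spin": 0}]'

```text
time_s: 17.88
ee_pos: [0.7044, -0.0655, 0.134]
orientation: [0.67, 0.743, 0.0, 0.0]
contact_force: [0.4, -0.1, 0.4]
grip_width: 0.0853
grip_force: 0.0
```

```bash
cat >> h.py <<'E'
def hole(c,x,y,z,r=12):
    p=np.linalg.inv(c["cam_to_world"])@np.array([x,y,z,1]); uv=c["intrinsics"]@p[:3]; uv=uv[:2]/uv[2]
    u,v=uv.round().astype(int); g=c["img"][v-r:v+r+1,u-r:u+r+1].min(2).astype(float); w=np.clip(np.median(g)-20-g,0,None)
    gy,gx=np.mgrid[-r:r+1,-r:r+1]; h=np.array([u+(w*gx).sum()/w.sum(),v+(w*gy).sum()/w.sum()]); q=plane(c,h,z)
    print("pred",uv.round(1),"hole",h.round(1),q[:2].round(4)); return q
E
python3 - <<'E'
from h import *
c=dict(np.load("w7.npz"))
print("c",plane(c,(315,254),.074)[:2].round(4),"m1",ring(c,(277.5,352.5,188.5),.028,.01,[.4886,.335]))
print("m2",ring(c,(283,354,284),.028,.01,[.499,.26]),"m3",ring(c,(289,354,365),.028,.01,[.509,.186]))
o,c=wrist("w8"); q=hole(c,.7064,-.0658,.05,10); rel(q[0],q[1],.037)
E
```

```text
c [0.4887 0.336 ] m1 (array([0.48865852, 0.33453131]), array([-0.18203344,  0.1824699 ,  0.01046974]))
m2 (array([0.49887825, 0.25986124]), array([ 0.56881104, -0.57012364, -0.03285189])) m3 (array([0.50896583, 0.18627461]), array([-0.0853628 ,  0.08555323,  0.00494764]))
pred [321.6 264. ] hole [323.2 263.3] [ 0.7072 -0.0653]
t 17.93 p [ 0.7046 -0.0655  0.1343] M [[-0.1028, 0.9947], [0.9947, 0.1028]] tilt [ 0.e+00  8.e-04 -1.e+00] q6 [-0.09  0.6   1.53  0.    1.01 -0.2 ] w 0.0858 gf 0.0 F [-0.4 -0.9  0.1]
tool shift [-0.0001  0.0026  0.0973]
```

Request:
carry_out --commands '[{"dx": 0,"dy": 0.0025,"dz": 0.05,"spin": 0},{"dx": 0,"dy": 0.0025,"dz": 0.085,"spin": 0},{"dx": 0,"dy": 0.0025,"dz": 0.097,"spin": 0},{"dx": 0,"dy": 0.0025,"dz": 0.097,"spin": 0},{"dx": 0,"dy": 0.0025,"dz": 0.097,"spin": 0}]'

```text
time_s: 18.55
ee_pos: [0.7082, -0.0664, 0.0385]
orientation: [0.67, 0.742, 0.001, 0.001]
contact_force: [0.1, 0.2, 0.3]
grip_width: 0.0854
grip_force: 0.0
```

Request:
carry_out --commands '[{"dx": 0,"dy": 0,"dz": 0,"spin": 0},{"dx": 0,"dy": 0,"dz": 0,"spin": 0},{"dx": 0,"dy": 0,"dz": 0,"spin": 0},{"dx": 0,"dy": 0,"dz": 0,"spin": 0},{"dx": 0,"dy": 0,"dz": 0,"spin": 0},{"dx": 0,"dy": 0,"dz": 0,"spin": 0}]' --fingers 1

```text
time_s: 19.3
ee_pos: [0.7073, -0.0666, 0.0372]
orientation: [0.67, 0.742, 0.0, 0.0]
contact_force: [-2.4, 0.3, 6.0]
grip_width: 0.0308
grip_force: 59.2
```

Run:
```python
from h import *
rel(.499,.260)
```

```text
t 19.3 p [ 0.7073 -0.0666  0.0372] M [[-0.1014, 0.9948], [0.9948, 0.1014]] tilt [-2.e-04  5.e-04 -1.e+00] q6 [-0.1   0.72  1.56 -0.    0.86 -0.2 ] w 0.0308 gf 59.2 F [-2.4  0.3  6. ]
tool shift [ 3.460e-01 -1.741e-01 -2.000e-04]
```

Request:
carry_out --commands '[{"dx": 0,"dy": 0,"dz": -0.05,"spin": 0},{"dx": 0.02,"dy": -0.01,"dz": -0.1,"spin": 0},{"dx": 0.07,"dy": -0.035,"dz": -0.11,"spin": 0},{"dx": 0.12,"dy": -0.06,"dz": -0.11,"spin": 0},{"dx": 0.17,"dy": -0.086,"dz": -0.11,"spin": 0},{"dx": 0.22,"dy": -0.111,"dz": -0.11,"spin": 0},{"dx": 0.27,"dy": -0.136,"dz": -0.11,"spin": 0},{"dx": 0.31,"dy": -0.156,"dz": -0.11,"spin": 0}]'

```text
time_s: 20.3
ee_pos: [0.5188, 0.2276, 0.1464]
orientation: [0.67, 0.742, -0.0, -0.0]
contact_force: [0.4, 0.6, -1.5]
grip_width: 0.0305
grip_force: 59.8
```

Request:
carry_out --commands '[{"dx": 0.025,"dy": -0.013,"dz": 0,"spin": 0},{"dx": 0.035,"dy": -0.018,"dz": 0,"spin": 0},{"dx": 0.035,"dy": -0.018,"dz": 0,"spin": 0},{"dx": 0.035,"dy": -0.018,"dz": 0,"spin": 0},{"dx": 0.035,"dy": -0.018,"dz": 0,"spin": 0}]'

```text
time_s: 20.92
ee_pos: [0.4995, 0.2583, 0.1465]
orientation: [0.671, 0.742, -0.0, 0.0]
contact_force: [0.3, -0.8, -1.9]
grip_width: 0.0309
grip_force: 59.8
```

Run:
```python
from h import *
o,c=wrist("w9"); p=o["ee_pos"]; q=hole(c,p[0],p[1]+.0013,p[2]-.0372+.05,14); o,M=state()
print("tool shift",(M.T@np.array([.499-q[0],.260-q[1],.0472-p[2]])).round(4))
```

```text
pred [317.9 375. ] hole [318.7 375.7] [0.4998 0.2593]
t 20.98 p [0.4994 0.2583 0.1466] M [[-0.1003, 0.995], [0.995, 0.1003]] tilt [-1.e-04  0.e+00 -1.e+00] q6 [ 0.47  0.39  1.86 -0.    0.89  0.37] w 0.031 gf 59.8 F [ 0.5  0.4 -2.2]
tool shift [ 0.0007 -0.0007  0.0993]
```

View pics/w9.png

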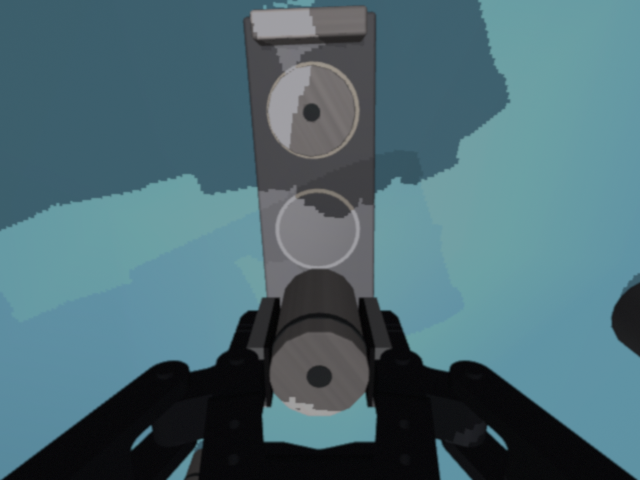

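b hangs upright, with its hole at (319,376). Ring m2 is at (318,229), edges 275.5–360, which matches the estimate. I lower it now.

Request:
carry_out --commands '[{"dx": 0,"dy": -0.0005,"dz": 0.05,"spin": 0},{"dx": 0,"dy": -0.0005,"dz": 0.08,"spin": 0},{"dx": 0,"dy": -0.0005,"dz": 0.092,"spin": 0},{"dx": 0,"dy": -0.0005,"dz": 0.096,"spin": 0},{"dx": 0,"dy": -0.0005,"dz": 0.0975,"spin": 0},{"dx": 0,"dy": -0.0005,"dz": 0.0975,"spin": 0},{"dx": 0,"dy": -0.0005,"dz": 0.0975,"spin": 0},{"dx": 0,"dy": -0.0005,"dz": 0.0975,"spin": 0}]'

```text
time_s: 21.98
ee_pos: [0.4987, 0.2592, 0.0495]
orientation: [0.67, 0.742, 0.0, 0.0]
contact_force: [0.3, -0.5, -2.2]
grip_width: 0.0309
grip_force: 59.8
```

Request:
carry_out --commands '[{"dx": 0,"dy": 0,"dz": 0.001,"spin": 0},{"dx": 0,"dy": 0,"dz": 0.0015,"spin": 0},{"dx": 0,"dy": 0,"dz": 0.002,"spin": 0},{"dx": 0,"dy": 0,"dz": 0.002,"spin": 0}]'

```text
time_s: 22.48
ee_pos: [0.4984, 0.259, 0.0472]
orientation: [0.67, 0.742, -0.0, -0.0]
contact_force: [-1.0, -0.2, 1.3]
grip_width: 0.0309
grip_force: 59.9
```

Request:
carry_out --commands '[{"dx": 0,"dy": 0,"dz": 0,"spin": 0},{"dx": 0,"dy": 0,"dz": 0,"spin": 0},{"dx": 0,"dy": 0,"dz": 0,"spin": 0},{"dx": 0,"dy": 0,"dz": 0,"spin": 0}]' --fingers 0.35

```text
time_s: 22.98
ee_pos: [0.4985, 0.259, 0.0471]
orientation: [0.67, 0.742, 0.0, 0.0]
contact_force: [-0.3, -0.7, 0.1]
grip_width: 0.0553
grip_force: 0.0
```

Request:
carry_out --commands '[{"dx": 0,"dy": 0,"dz": -0.03,"spin": 0},{"dx": 0,"dy": 0,"dz": -0.08,"spin": 0},{"dx": 0,"dy": 0,"dz": -0.11,"spin": 0},{"dx": -0.05,"dy": -0.023,"dz": -0.11,"spin": 0},{"dx": -0.1,"dy": -0.046,"dz": -0.11,"spin": 0},{"dx": -0.15,"dy": -0.07,"dz": -0.11,"spin": 0},{"dx": -0.19,"dy": -0.088,"dz": -0.1,"spin": 0},{"dx": -0.2045,"dy": -0.0945,"dz": -0.08,"spin": 0}]'

```text
time_s: 23.98
ee_pos: [0.4246, 0.0442, 0.1274]
orientation: [0.671, 0.742, 0.0, 0.001]
contact_force: [0.2, -0.1, 0.2]
grip_width: 0.0554
grip_force: 0.0
```

Request:
carry_out --commands '[{"dx": 0,"dy": 0,"dz": 0,"spin": 0},{"dx": 0,"dy": 0,"dz": 0,"spin": 0},{"dx": 0,"dy": 0,"dz": 0,"spin": 0}]' --fingers 0

```text
time_s: 24.35
ee_pos: [0.426, 0.0468, 0.1277]
orientation: [0.67, 0.742, 0.001, 0.0]
contact_force: [-0.2, 0.3, 0.5]
grip_width: 0.0857
grip_force: 0.0
```

Run:
```python
from h import *
o,c=wrist("w10"); q=hole(c,.4248,.046,.036,9); rel(q[0],q[1],.031)
```

```text
pred [315.5 259.2] hole [316.5 257.7] [0.4252 0.0469]
t 24.4 p [0.4259 0.0467 0.1276] M [[-0.1025, 0.9947], [0.9947, 0.1025]] tilt [ 1.0e-04  1.1e-03 -1.0e+00] q6 [0.11 0.24 2.15 0.   0.75 0.  ] w 0.0854 gf 0.0 F [ 0.  -0.  -0.1]
tool shift [ 0.0003 -0.0007  0.0966]
```

Request:
carry_out --commands '[{"dx": 0,"dy": -0.0005,"dz": 0.05,"spin": 0},{"dx": 0,"dy": -0.0005,"dz": 0.085,"spin": 0},{"dx": 0,"dy": -0.0005,"dz": 0.0945,"spin": 0},{"dx": 0,"dy": -0.0005,"dz": 0.0955,"spin": 0},{"dx": 0,"dy": -0.0005,"dz": 0.0955,"spin": 0},{"dx": 0,"dy": -0.0005,"dz": 0.0955,"spin": 0}]'

```text
time_s: 25.15
ee_pos: [0.4255, 0.046, 0.0326]
orientation: [0.67, 0.742, 0.001, 0.001]
contact_force: [0.1, -0.4, 0.3]
grip_width: 0.0853
grip_force: 0.0
```

Request:
carry_out --commands '[{"dx": 0,"dy": 0,"dz": 0,"spin": 0},{"dx": 0,"dy": 0,"dz": 0,"spin": 0},{"dx": 0,"dy": 0,"dz": 0,"spin": 0},{"dx": 0,"dy": 0,"dz": 0,"spin": 0},{"dx": 0,"dy": 0,"dz": 0,"spin": 0},{"dx": 0,"dy": 0,"dz": 0,"spin": 0},{"dx": 0,"dy": 0,"dz": 0,"spin": 0}]' --fingers 1

```text
time_s: 26.02
ee_pos: [0.4247, 0.0459, 0.0318]
orientation: [0.67, 0.742, 0.0, 0.0]
contact_force: [-1.0, 0.3, 7.3]
grip_width: 0.0223
grip_force: 58.4
```

Run:
```python
from h import *
rel(.509,.186)
```

```text
t 26.02 p [0.4247 0.0459 0.0318] M [[-0.1014, 0.9948], [0.9948, 0.1014]] tilt [-0.  0. -1.] q6 [ 0.1   0.43  2.2  -0.    0.51  0.  ] w 0.0223 gf 58.4 F [-1.   0.3  7.3]
tool shift [0.1308 0.0981 0.    ]
```

Request:
carry_out --commands '[{"dx": 0,"dy": 0,"dz": -0.05,"spin": 0},{"dx": 0,"dy": 0,"dz": -0.09,"spin": 0},{"dx": 0.04,"dy": 0.03,"dz": -0.1,"spin": 0},{"dx": 0.085,"dy": 0.064,"dz": -0.1,"spin": 0},{"dx": 0.13,"dy": 0.098,"dz": -0.1,"spin": 0},{"dx": 0.13,"dy": 0.098,"dz": -0.1,"spin": 0},{"dx": 0.13,"dy": 0.098,"dz": -0.1,"spin": 0},{"dx": 0.13,"dy": 0.098,"dz": -0.1,"spin": 0}]'

```text
time_s: 27.02
ee_pos: [0.508, 0.1842, 0.1313]
orientation: [0.671, 0.742, -0.001, -0.0]
contact_force: [-0.6, -0.1, -1.1]
grip_width: 0.0224
grip_force: 59.0
```

Run:
```python
from h import *
o,c=wrist("w11"); p=o["ee_pos"]; q=hole(c,p[0],p[1]+.001,p[2]-.0318+.036,12); o,M=state()
print("tool shift",(M.T@np.array([.509-q[0],.186-q[1],.0418-p[2]])).round(4))
```

```text
pred [317.8 359.3] hole [nan nan] [nan nan]
t 27.07 p [0.5082 0.1842 0.1314] M [[-0.1005, 0.9949], [0.9949, 0.1005]] tilt [-3.e-04 -9.e-04 -1.e+00] q6 [ 0.34  0.38  1.92 -0.    0.84  0.24] w 0.0225 gf 59.0 F [-0.4 -0.2 -1. ]
tool shift [nan nan nan]h.py:38: RuntimeWarning: invalid value encountered in scalar divide
  gy,gx=np.mgrid[-r:r+1,-r:r+1]; h=np.array([u+(w*gx).sum()/w.sum(),v+(w*gy).sum()/w.sum()]); q=plane(c,h,z)
```

View pics/w11.png

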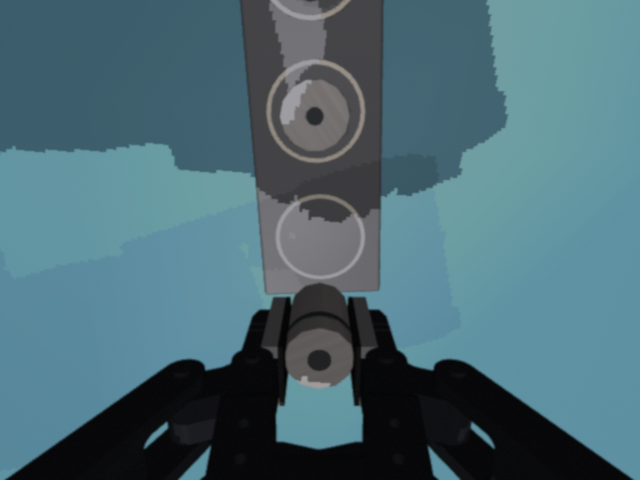

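a's hole is at (319,360). Ring m3's edges are left 276, right 365 and top 194. b stands in m2, with its hole at (314.5,116) and the ring at (315.5,111).

Run:
```python
from h import *
c=dict(np.load("w11.npz")); o,M=state()
w=plane(c,(319,360),.1356)[:2]; p,f=ring(c,(276,365,194),.028,.01,[.509,.186])
print("a",w.round(4),"m3",p.round(4),f.round(1),"b",plane(c,(314.5,116),.06)[:2].round(4),"m2",ring(c,(267,365,60),.028,.01,[.499,.26])[0].round(4))
print((M.T@np.r_[p-w,.0418-o["ee_pos"][2]]).round(4))
```

```text
t 27.07 p [0.5082 0.1842 0.1314] M [[-0.1005, 0.9949], [0.9949, 0.1005]] tilt [-3.e-04 -9.e-04 -1.e+00] q6 [ 0.34  0.38  1.92 -0.    0.84  0.24] w 0.0225 gf 59.0 F [-0.4 -0.2 -1. ]
a [0.5084 0.185 ] m3 [0.5091 0.1866] [ 0.1 -0.1 -0. ] b [0.4987 0.2605] m2 [0.4989 0.2608]
[0.0015 0.0009 0.0896]
```

Request:
carry_out --commands '[{"dx": 0.001,"dy": 0.001,"dz": 0.045,"spin": 0},{"dx": 0.001,"dy": 0.001,"dz": 0.073,"spin": 0},{"dx": 0.001,"dy": 0.001,"dz": 0.084,"spin": 0},{"dx": 0.001,"dy": 0.001,"dz": 0.087,"spin": 0},{"dx": 0.001,"dy": 0.001,"dz": 0.088,"spin": 0},{"dx": 0.001,"dy": 0.001,"dz": 0.088,"spin": 0},{"dx": 0.001,"dy": 0.001,"dz": 0.088,"spin": 0},{"dx": 0.001,"dy": 0.001,"dz": 0.088,"spin": 0}]'

```text
time_s: 28.08
ee_pos: [0.51, 0.1864, 0.044]
orientation: [0.67, 0.742, 0.0, 0.0]
contact_force: [1.2, 0.9, -0.5]
grip_width: 0.0224
grip_force: 59.0
```

Request:
carry_out --commands '[{"dx": 0,"dy": 0,"dz": 0.001,"spin": 0},{"dx": 0,"dy": 0,"dz": 0.0015,"spin": 0},{"dx": 0,"dy": 0,"dz": 0.0015,"spin": 0},{"dx": 0,"dy": 0,"dz": 0.0015,"spin": 0}]'

```text
time_s: 28.58
ee_pos: [0.5098, 0.1863, 0.0421]
orientation: [0.67, 0.742, -0.0, -0.0]
contact_force: [-0.3, -0.6, -0.4]
grip_width: 0.0221
grip_force: 59.0
```

Request:
carry_out --commands '[{"dx": -0.001,"dy": 0,"dz": 0.0005,"spin": 0},{"dx": -0.001,"dy": 0,"dz": 0.0008,"spin": 0},{"dx": -0.001,"dy": 0,"dz": 0.0008,"spin": 0}]'

```text
time_s: 28.95
ee_pos: [0.5101, 0.1857, 0.0419]
orientation: [0.67, 0.742, 0.0, -0.0]
contact_force: [-2.2, 2.1, 6.9]
grip_width: 0.0224
grip_force: 59.5
```

Contact. Open, rise clear, and move aside so the cameras see everything.

Request:
carry_out --commands '[{"dx": 0,"dy": 0,"dz": -0.0003,"spin": 0},{"dx": 0,"dy": 0,"dz": -0.0003,"spin": 0},{"dx": 0,"dy": 0,"dz": -0.0003,"spin": 0},{"dx": 0,"dy": 0,"dz": -0.0003,"spin": 0}]' --fingers 0.4

```text
time_s: 29.45
ee_pos: [0.5099, 0.1852, 0.0415]
orientation: [0.67, 0.742, -0.0, -0.0]
contact_force: [-0.4, -0.1, 0.3]
grip_width: 0.0509
grip_force: 0.0
```

Request:
carry_out --commands '[{"dx": 0,"dy": 0,"dz": -0.03,"spin": 0},{"dx": 0,"dy": 0,"dz": -0.08,"spin": 0},{"dx": 0,"dy": 0,"dz": -0.14,"spin": 0},{"dx": -0.05,"dy": 0,"dz": -0.16,"spin": 0},{"dx": -0.1,"dy": 0,"dz": -0.16,"spin": 0},{"dx": -0.12,"dy": 0,"dz": -0.16,"spin": 0},{"dx": -0.12,"dy": 0,"dz": -0.16,"spin": 0},{"dx": -0.12,"dy": 0,"dz": -0.16,"spin": 0}]'

```text
time_s: 30.45
ee_pos: [0.5221, 0.0664, 0.2015]
orientation: [0.67, 0.742, 0.0, -0.0]
contact_force: [0.6, 0.2, -0.7]
grip_width: 0.0518
grip_force: 0.0
```

Run:
```python
from h import *
state(); o,w=wrist("w12"); s=robot.camera("side"); np.savez("side1.npz",**s)
big=cv2.resize(s["img"][280:460,310:490],(400,400),interpolation=cv2.INTER_CUBIC)
W=cv2.resize(w["img"],(400,300)); S=cv2.resize(s["img"],(400,300))
cv2.imwrite("pics/end.png",np.hstack([np.vstack([W,S]),np.vstack([big,np.zeros((200,400,3),np.uint8)])])[:,:,::-1])
```

```text
t 30.45 p [0.5221 0.0664 0.2015] M [[-0.1012, 0.9949], [0.9949, 0.1012]] tilt [ 3.e-04 -1.e-04 -1.e+00] q6 [0.12 0.26 1.9  0.   0.98 0.02] w 0.0518 gf 0.0 F [ 0.6  0.2 -0.7]
```

View pics/end.png

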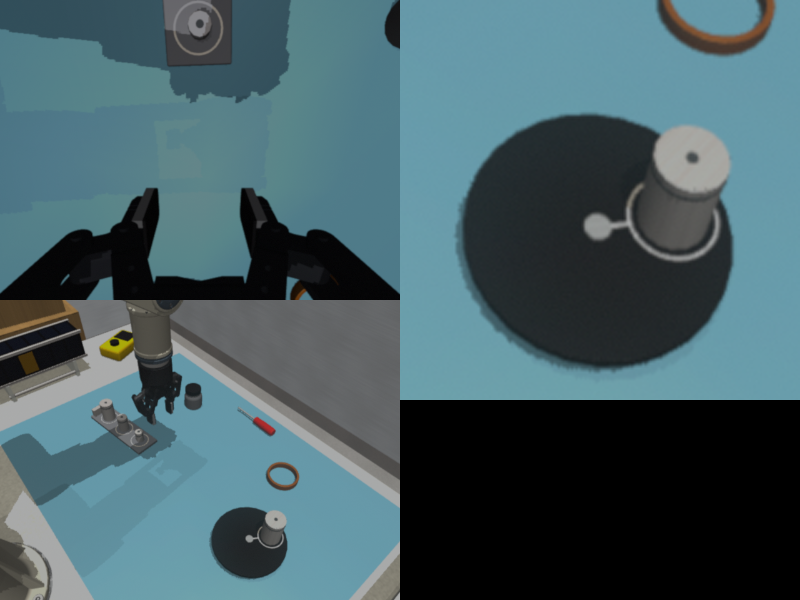

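All four weights stand in their rings: d is concentric on the spin table, and c, b and a are on the rack from the stop outward. Jar and tape are untouched and the gripper is clear.

```bash
python3 -c "
from rig import robot
print(robot.sign_off())"
```

```text
the job is handed in; nothing more can be done
None
```

The job is handed in at about 30 s of the 115 s: weight d is in the spin-table ring and c, b and a are in rack rings 1 to 3, all looking upright and centred in the last pictures, with the tape roll and jar untouched; the sign-off returned no verdict.

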